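Hold the fitting hood poised over the lens

ROBOT

A 6-joint arm with a two-finger parallel gripper is mounted at the origin on the work surface. World frame = base frame: x ahead of the robot, y to its left, z up, the work surface at z = 0. Lengths are in m, angles in rad, forces in N, time in s.
With the tool pointing down it reaches from about 0.275 to 0.725 m from the base axis. Payload 5.6 kg.
Tool frame: the origin (TCP) lies between the finger pads; the fingertips stand 22 mm ahead of it and the grasp point (between the pads) lies 3 mm ahead of it; x points along the fingers, z is the direction in which the jaws open and shut, and the axes are right-handed (so a half turn about x gives the same grasp; the last joint's range is limited). The gripper opens to 85 mm and grips with 20 to 120 N. Pads are 22 mm wide; open, the fingers measure 114 mm over their backs; the gripper's body (76 mm by 85 mm) begins 54 mm behind the grasp point. The pads swing forward as they close: fully open they stand 13 mm farther back than shut.
Start: joints at [1.606, 0.255, 0.108, 0, -1.424, -0.285], TCP at [0.136, 0.533, 0.253] pointing down, gripper open.
Joint ranges: [-2.95, 2.95], [-1.21, 1.97], [-1.09, 1.5], [-2.87, 1.71], [-2.94, -0.07], [-3.05, 3.05]. Speed limits (rad/s): [2.57, 2.57, 3.14, 3.14, 3.14, 3.14].

INTERFACE

Orientations are given as a unit quaternion [w, x, y, z].
In Python, from bench import r gives the robot as it stands.
- The arm moves only by the tool carry_out, never from a script. Its arguments are lists of equal length, an entry for each row: "hand": the opening, from 0 (shut) to 1 (fully open); "slide": the shift along the tool's x, y, z in m, a list of three; "angular": the turn, a rotation vector about the tool's x, y, z in degrees, a list of three. In form: {"hand": [hand, ...], "slide": [[tx, ty, tz], ...], "angular": [[ax, ay, az], ...]}. A call has 1 to 20 rows; each row shifts and turns the pose as measured when the row begins, along the tool's axes as they then stand; what a row does not reach is not made up. A row lasts 1/12 s, in which the tool goes at most 41.7 mm and 7.16 degrees, less where a joint would pass 70% of its speed; a pose out of reach is approached as far as the arm can. A call with a gripper value outside its range is refused whole. The fingers move at their own pace and stop on an object; "force" is the grip in N (left out, the last holds). Time passes only in rows, so rows that do not move let the fingers close. It gives the time, the measured TCP pose, the force and the opening at its end, in the units of the state.
- r.state(): the state, without advancing time (a new reading comes with each control period).
- r.camera(name): name is "side" or "top"; returns the picture (384x512x3 uint8, red, green, blue); there is no depth.
- r.calibration(name): a dict with "K" (3x3 intrinsics, pixels), "distortion" ([k1, k2, p1, p2, k3] as OpenCV has them; the pictures are not rectified), "world_to_cam" (4x4, takes a point from world to camera coordinates). Camera axes: x right, y down, z forward; pixel columns grow to the right and rows downward; lengths in m; the calibration is good to about 2 mm. A picture is of the moment at which its call begins. calibration takes no time and is no camera call.
- r.hand_in(): hands the job in, once; it reports no verdict.
The state is a dict: "t": time; "qpos": joint angles; "dq": joint speeds; "joint_torque": joint torques, N m; "tcp_pos": TCP position; "ee_rot": TCP orientation; "force": force on the tool from outside, world axes, zero at the start; "wrist_torque": the same for the moment, N m; "grip_width": finger opening in m.
Only numpy, scipy, OpenCV 4.12 (cv2) and the standard library are available. Lean on these libraries where they do the work, as an engineer would, in place of code of your own. Each camera call takes 0.05 s, during which the arm holds its last target. There are 200 camera calls.

TASK

Three lens hoods stand on the grey pad; pick up the one whose collar just slips over the front rim of the upright camera lens (a little wider than the rim, not the far too wide one). Carry it over the top of the clear drawer unit, without bumping the unit or shifting any of the other things, and stop with it level and centred about one centimetre above the lens's front rim, without touching the lens at any time. Finish while still holding it there, motionless: do not fit it and do not let go.

Things in the scene. Friction and masses are not known exactly. Their poses are not given: they have to be found in the camera images.
- hood_small: A black plastic lens hood: a plain straight tube open at both ends, standing upright on the grey pad, 34 mm tall, outer diameter 46 mm, inner diameter 41 mm, 30 to 55 g. The three hoods differ only in diameter, and which stands where on the pad changes. Origin: centre of its lower rim (on the axis, at the underside); z is the tube's axis, up.
- hood_medium: A black plastic lens hood: a plain straight tube open at both ends, standing upright on the grey pad, 34 mm tall, outer diameter 56 mm, inner diameter 51 mm, 30 to 55 g. The three hoods differ only in diameter, and which stands where on the pad changes. Origin: centre of its lower rim (on the axis, at the underside); z is the tube's axis, up.
- hood_large: A black plastic lens hood: a plain straight tube open at both ends, standing upright on the grey pad, 34 mm tall, outer diameter 66 mm, inner diameter 61 mm, 30 to 55 g. The three hoods differ only in diameter, and which stands where on the pad changes. Origin: centre of its lower rim (on the axis, at the underside); z is the tube's axis, up.
- pad: Flat grey felt pad, 240 x 260 mm in its x and y, 3 mm thick, fixed to the white shelf; the hoods and a lens cap stand on it. Origin: centre of its underside, z up.
- lens: Black camera lens standing upright and loose on the white shelf, front end up, 350 to 600 g, 84 mm tall overall. Barrel 68 mm diameter up to 60 mm height, then it narrows to the front rim: 49 mm diameter, from 72 mm to 84 mm height, with dark glass on top. Origin: centre of its underside, z up.
- lens_rim (a point): The centre of the lens's front, on its axis at the level of the top of the front rim (84 mm above the shelf). Its z axis points up along the lens axis.
- drawer_unit: Clear plastic drawer unit with two shut trays holding caps and rings, fixed on the shelf between the pad and the lens: 160 mm in its x, 100 mm in its y, 100 mm tall; two small white knobs stick out 10 mm from its -x face. Origin: centre of its underside, z up.
- dish: Black ceramic dish, loose, 148 mm rim diameter, 22 mm tall, beyond the drawer unit. Leave alone. Origin: centre of its underside.
- blower: Dust blower lying in the dish: a body 38 mm in diameter and 36 mm long with a 30 mm nozzle. Leave alone. Origin: under the middle of its body; x runs towards the nozzle.
- uv_filter: Round glass filter, 40 mm diameter, 6 mm thick, lying in the dish. Leave alone. Origin: centre of its underside.
- filter_wrench: Filter wrench, an open hoop 48 mm across with a 18 mm tail, 6 mm thick, lying in the dish. Leave alone. Origin: hoop's centre, at the underside; the tail points to its -x.
- lens_cap: Flat black lens cap, 40 mm diameter, 8 mm thick, lying on the pad beside the hoods. Leave alone. Origin: centre of its underside.
- battery: Small dark camera battery, 40 x 32 mm, 16 mm tall, lying near the lens. Leave alone. Origin: centre of its underside.
There are look-alikes about, which are no part of the job. Of the things that look like the lens, take the one that is farthest to the robot's right at the start. What is shaped like the hood_medium but pink is not meant.

How it is judged:
On the way, in this order (a step that is already met when the one before it is completed fails the run):
1. the fitting hood (56 mm) is gripped and lifted off the pad (height (world z) of hood_medium above 0.03 m and contact force between the fingers and hood_medium above 0.5 N), for 0.1 s.
2. it passes over the top of the drawer unit (z of hood_medium in the frame of drawer_unit above 0.102 m and x of hood_medium in the frame of drawer_unit between -0.11 and 0.11 m and y of hood_medium in the frame of drawer_unit between -0.05 and 0.05 m), for 0.02 s.
At the end, for the whole second after the job is handed in: The 56 mm hood is gripped and still, its lower rim 3 to 20 mm above the lens's front rim, its axis within 6 mm of the lens axis and 0.12 rad of vertical; neither hood nor robot touches the lens, which stands upright; all other things are within 20 mm of their starts (horizontal distance between hood_medium and lens_rim below 0.006 m and z of hood_medium in the frame of lens_rim between 0.003 and 0.02 m and angle between hood_medium's own z axis and vertical below 0.12 rad and linear speed of hood_medium below 0.02 m/s and angular speed of hood_medium below 0.2 rad/s and contact force between the fingers and hood_medium above 0.5 N and contact force between each of hood_medium, the fingers, the arm and lens below 0.1 N and angle between lens's own z axis and vertical below 0.05 rad and distance of each of hood_small, hood_large, lens, dish, blower, uv_filter, filter_wrench, lens_cap, battery from where it was at the start of the episode below 0.02 m); the arm keeps its last pose, push and grip.
It fails at once if the lens is touched by the hood or the robot (over 0.5 N) (contact force between any of hood_medium, the fingers, the arm and lens above 0.5 N).
It fails at once if the drawer unit is bumped by the hood or the robot (over 2 N) (contact force between any of hood_medium, the fingers, the arm and drawer_unit above 2 N).
It fails at once if another thing is moved by more than 20 mm (distance of any of hood_small, hood_large, lens, dish, blower, uv_filter, filter_wrench, lens_cap, battery from where it was at the start of the episode above 0.02 m).
It fails at once if a hood that does not fit is lifted off the pad (height (world z) of any of hood_small, hood_large above 0.02 m).
It also fails if it takes over 37 s, if anything falls off the work surface, if the arm or the gripper's body presses on something with over 40 N, if the wrist force passes 120 N, or if a joint passes its speed limit or range.

## Working session

There is one attempt and no reset: what is moved stays moved. The work goes in short steps, Python scripts to look and compute and a tool call to move; the robot and the scene stay as the last step left them, time stands still between calls to the robot, and variables do not carry over. Pictures are saved under pics/ and viewed, about 8 in all and at most 12, crops included, and the job is handed in when it is done.

Besides the shell and the picture viewer there is one more tool, called after "Request:" as name(argument=value, ...) on one line, values as JSON. carry_out: Moves the arm, as the interface text tells. Its arguments: {"type":"object","properties":{"hand":{"type":"array"},"slide":{"type":"array"},"angular":{"type":"array"},"force":{"type":"number"}},"required":["hand","slide","angular"]}

```bash
mkdir -p pics
python3 - <<'E'
from bench import r
import cv2
s=r.state(); print({k:s[k] for k in('t','tcp_pos','ee_rot','grip_width','force')})
for n in('side','top'):
    im=r.camera(n); cv2.imwrite(f'pics/{n}0.png',im[:,:,::-1]); c=r.calibration(n); print(n,c)
E
```

```text
{'t': 0.0, 'tcp_pos': array([0.1358086 , 0.53249008, 0.25238922]), 'ee_rot': array([-0.43423224, -0.55789063, -0.43335234,  0.55893305]), 'grip_width': 0.08554021248781915, 'force': array([ 0.12671178, -0.05148422, -0.0070027 ])}
side {'K': array([[428.6298005 ,   0.        , 262.22229826],
       [  0.        , 428.6298005 , 190.88931053],
       [  0.        ,   0.        ,   1.        ]]), 'distortion': array([-0.00730015,  0.        ,  0.        ,  0.        ,  0.        ]), 'world_to_cam': array([[ 0.87763409, -0.47915249,  0.01308798, -0.49218286],
       [-0.30741168, -0.58359706, -0.75160664,  0.28527116],
       [ 0.3677723 ,  0.65561221, -0.65948174,  1.00304113],
       [ 0.        ,  0.        ,  0.        ,  1.        ]])}
top {'K': array([[436.55156051,   0.        , 251.55089438],
       [  0.        , 436.55156051, 195.62240746],
       [  0.        ,   0.        ,   1.        ]]), 'distortion': array([-0.05932782,  0.        ,  0.        ,  0.        ,  0.        ]), 'world_to_cam': array([[-0.00620288, -0.99995967, -0.00649428,  0.05282221],
       [-0.99621259,  0.00674265, -0.08668917,  0.60436342],
       [ 0.08672946,  0.00593196, -0.99621424,  1.658821  ],
       [ 0.        ,  0.        ,  0.        ,  1.        ]])}
```

View pics/top0.png

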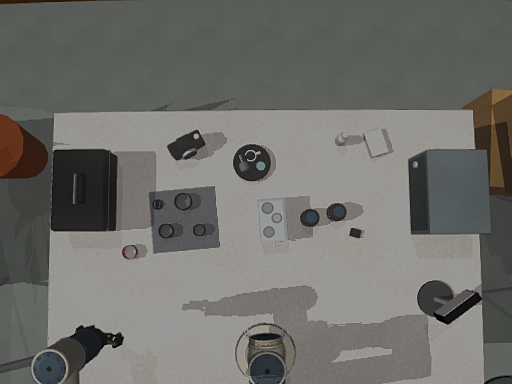

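View pics/side0.png

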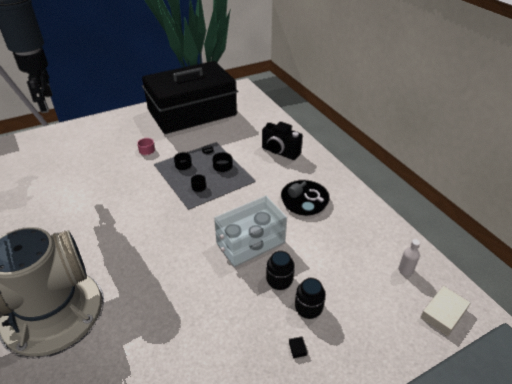

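Top view: the hoods are at about (183,201), (167,230) and (199,230), with a pink decoy at (130,252). The two lenses are at (310,217) and (337,212), and the right-hand one is the target. Next I'll measure, with enlarged crops.

```bash
cat > h.py <<'E'
import numpy as np, cv2
from bench import r
def ray(n,uv):
    c=r.calibration(n); p=cv2.undistortPoints(np.array([[uv]],float),c['K'],c['distortion'])[0,0]
    W=c['world_to_cam']; R=W[:3,:3]; return -R.T@W[:3,3], R.T@np.array([*p,1])
def plane(n,uv,z):
    o,d=ray(n,uv); return o+d*(z-o[2])/d[2]
def proj(n,P):
    c=r.calibration(n); W=c['world_to_cam']
    return cv2.projectPoints(np.atleast_2d(np.array(P,float)),cv2.Rodrigues(W[:3,:3])[0],W[:3,3],c['K'],c['distortion'])[0][:,0]
E
python3 - <<'E'
from h import *
t=cv2.imread('pics/top0.png'); s=cv2.imread('pics/side0.png')
a=cv2.resize(t[185:255,145:225],None,fx=5,fy=5,interpolation=2)
b=cv2.resize(t[185:255,290:370],None,fx=5,fy=5,interpolation=2)
c=cv2.resize(s[135:205,160:240],None,fx=5,fy=5,interpolation=2)
d=cv2.resize(s[245:325,255:335],None,fx=5,fy=5,interpolation=2)[:350]
cv2.imwrite('pics/crop1.png',cv2.convertScaleAbs(np.vstack([np.hstack([a,b]),np.hstack([c,d])])[:,:800],alpha=2.2)[:700][::1] if 0 else cv2.resize(cv2.convertScaleAbs(np.vstack([np.hstack([a,b]),np.hstack([c,d])]),alpha=2.2),(686,600)))
g=t.max(2)
for th in(28,36,44):
    m=(g<th).astype(np.uint8); n,l,st,ce=cv2.connectedComponentsWithStats(m)
    for i in range(1,n):
        if 20<st[i,4]<900 and 145<ce[i,0]<365 and 185<ce[i,1]<260: print('top',th,st[i],ce[i].round(1),plane('top',ce[i],.037).round(3))
E
```

```text
top 36 [155 200   7   9  33] [157.8 204.3] [0.573 0.409 0.037]
top 44 [175 193  10  16  31] [177.4 199.4] [0.591 0.334 0.037]
top 44 [181 194  11  16  29] [188.1 203.4] [0.576 0.293 0.037]
top 44 [153 200   9  10  54] [157.1 204.2] [0.573 0.412 0.037]
top 44 [327 204  19  17  72] [335.1 212.9] [ 0.535 -0.27   0.037]
top 44 [300 210  19  17  72] [309.3 218.4] [ 0.515 -0.171  0.037]
top 44 [159 224  15  14  60] [166.2 230.5] [0.472 0.376 0.037]
top 44 [193 224  13  12  43] [198.5 230.1] [0.473 0.252 0.037]
top 44 [350 228  11  10  46] [354.7 232.5] [ 0.46  -0.344  0.037]
```

View pics/crop1.png

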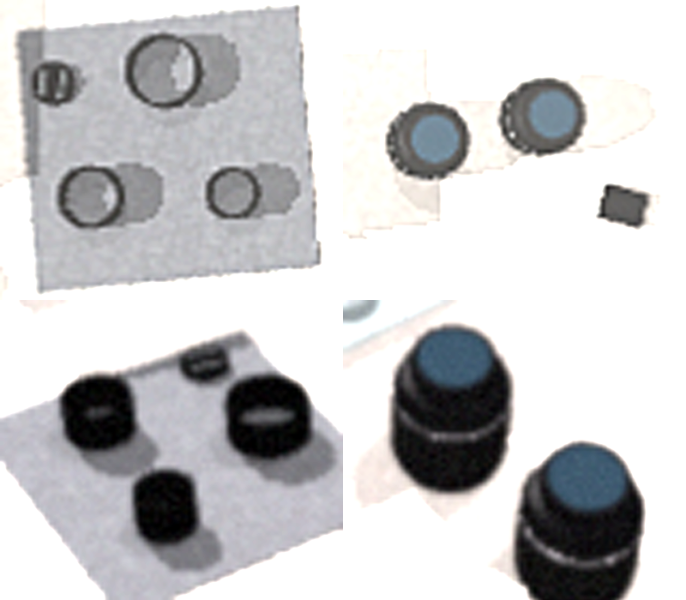

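The medium hood is the one at top (166,230.5) and side (182,161). Its ring is between the other two in size. Each lens front shows as a blue disc, so I'll locate the right-hand disc, the unit and the hood in both views.

Run:
```python
from h import *
for n in('top','side'):
    im=cv2.imread(f'pics/{n}0.png').astype(int); b,g,R=im[...,0],im[...,1],im[...,2]
    m=((b-R>18)&(b<130)).astype(np.uint8); k,l,st,ce=cv2.connectedComponentsWithStats(m)
    for i in range(1,k):
        c=ce[i]
        if 30<st[i,4]<800 and 260<c[0]<350: print(n,'blue',st[i],c.round(1),plane(n,c,.084).round(4))
s=cv2.imread('pics/side0.png').max(2)
m=(s<40).astype(np.uint8); k,l,st,ce=cv2.connectedComponentsWithStats(m)
for i in range(1,k):
    c=ce[i]
    if 40<st[i,4]<900 and 165<c[0]<240 and 140<c[1]<200: print('side',st[i],c.round(1),plane('side',c,.02).round(4))
t=cv2.imread('pics/top0.png').max(2)
for (x0,x1,y0,y1) in((157,176,221,240),(173,195,191,212),(190,209,221,240)):
    w=t[y0:y1,x0:x1]; print('min-ring'); ys,xs=np.nonzero(w<48); pts=np.c_[xs+x0,ys+y0].astype(np.float32)
    W=np.array([plane('top',p,.037)[:2] for p in pts]); A=np.c_[2*W,np.ones(len(W))]; q=np.linalg.lstsq(A,(W**2).sum(1),rcond=None)[0]; print(q[:2].round(4),'r',np.sqrt(q[2]+q[:2]@q[:2]).round(4),len(W))
print('unit-pixels on z=.1 top', [plane('top',p,.1).round(3) for p in((257,198),(285,197),(288,241),(259,242))])
s=r.state(); R=cv2.Rodrigues(np.zeros(3))[0]
from scipy.spatial.transform import Rotation as Ro
q=s['ee_rot']; print(Ro.from_quat([q[1],q[2],q[3],q[0]]).as_matrix().round(3))
```

```text
top blue [251 375  31   9 182] [265.9 379.2] [-0.0703  0.0007  0.084 ]
side blue [273 253  16  12 150] [280.6 258.2] [ 0.5177 -0.1686  0.084 ]
side blue [303 280  17  13 174] [311.4 286. ] [ 0.5383 -0.271   0.084 ]
side [202 146  11   8  69] [207.3 149.7] [0.5679 0.4049 0.02  ]
side [174 153  18  18 257] [182.5 161.2] [0.4702 0.3834 0.02  ]
side [213 153  20  20 319] [222.1 162.3] [0.5831 0.3176 0.02  ]
side [191 175  15  18 220] [198.1 183.1] [0.4729 0.2556 0.02  ]
min-ring
[0.4719 0.3771] r 0.0263 63
min-ring
[0.5844 0.3128] r 0.0314 71
min-ring
[0.4751 0.2504] r 0.0216 48
unit-pixels on z=.1 top [array([0.589, 0.028, 0.1  ]), array([ 0.592, -0.075,  0.1  ]), array([ 0.431, -0.084,  0.1  ]), array([0.428, 0.022, 0.1  ])]
[[-0.     0.969 -0.247]
 [-0.002 -0.247 -0.969]
 [-1.     0.     0.002]]
```

Request:
carry_out(hand=[1,1,1,1,1,1,1,1,1,1,1,1,1,1,1,1,1,1], slide=[[0.005,0.0227,0.0042],[0.005,0.0227,0.0042],[0.005,0.0227,0.0042],[0.005,0.0227,0.0042],[0.005,0.0227,0.0042],[0.005,0.0227,0.0042],[0.005,0.0227,0.0042],[0.005,0.0227,0.0042],[0.005,0.0227,0.0042],[0.005,0.0227,0.0042],[0.005,0.0227,0.0042],[0.005,0.0227,0.0042],[0.005,0.0227,0.0042],[0.005,0.0227,0.0042],[0.005,0.0227,0.0042],[0.005,0.0227,0.0042],[0,0,0],[0,0,0]], angular=[[0,0,0],[0,0,0],[0,0,0],[0,0,0],[0,0,0],[0,0,0],[0,0,0],[0,0,0],[0,0,0],[0,0,0],[0,0,0],[0,0,0],[0,0,0],[0,0,0],[0,0,0],[0,0,0],[0,0,0],[0,0,0]])

```text
t: 1.6
tcp_pos: [0.4825, 0.366, 0.158]
ee_rot: [-0.436, -0.551, -0.433, 0.565]
force: [0.0, 1.0, -0.4]
grip_width: 0.0858
```

```bash
cat >> h.py <<'E'
from scipy.spatial.transform import Rotation as Ro
def go(target,yaw=None):
    "slide and turn (deg) in tool axes to reach target with tool x straight down"
    s=r.state(); q=s['ee_rot']; R=Ro.from_quat([q[1],q[2],q[3],q[0]]).as_matrix()
    x=np.array([0,0,-1.]); z=R[:,2].copy(); z[2]=0; z/=np.linalg.norm(z); D=np.c_[x,np.cross(z,x),z]
    print('t',round(s['t'],2),'tcp',s['tcp_pos'].round(4),'slide',(R.T@(np.array(target)-s['tcp_pos'])).round(4),'ang',np.degrees(Ro.from_matrix(R.T@D).as_rotvec()).round(2),'jaw',z.round(3),'q6',s['qpos'][5].round(2),'f',s['force'].round(2),'w',round(s['grip_width'],4)); return s
E
python3 - <<'E'
from h import *
go((.472,.378,.100))
print(plane('top',(338.5,211.8),.084))
# finer lens disc in top view: red vs blue contrast
im=cv2.imread('pics/top0.png').astype(int); d=im[...,0]-im[...,2]
m=(d>8).astype(np.uint8); k,l,st,ce=cv2.connectedComponentsWithStats(m)
for i in range(1,k):
    if 20<st[i,4]<300 and 290<ce[i,0]<360 and 190<ce[i,1]<240: print(st[i],ce[i],plane('top',ce[i],.084))
E
```

```text
t 1.6 tcp [0.4825 0.366  0.158 ] slide [ 0.0579 -0.0126 -0.0102] ang [-0.    1.1   0.49] jaw [-0.245 -0.97   0.   ] q6 0.42 f [ 0.03  1.   -0.43] w 0.0858
[ 0.53708047 -0.2745351   0.084     ]
[334 206  10  11  90] [338.48888889 211.26666667] [ 0.53906624 -0.27453853  0.084     ]
[306 212  11  11  95] [310.92631579 216.96842105] [ 0.5186223  -0.17143532  0.084     ]
```

Request:
carry_out(hand=[1,1,1,1,1,1], slide=[[0.0145,-0.0032,-0.0026],[0.0145,-0.0032,-0.0026],[0.0145,-0.0032,-0.0026],[0.0145,-0.0032,-0.0026],[0,0,0],[0,0,0]], angular=[[0,1.1,0.5],[0,0,0],[0,0,0],[0,0,0],[0,0,0],[0,0,0]])

```text
t: 2.1
tcp_pos: [0.4696, 0.3807, 0.0983]
ee_rot: [0.435, 0.558, 0.435, -0.557]
force: [0.4, -0.3, 1.3]
grip_width: 0.0853
```

Run:
```python
from h import *
s=go((.472,.378,.030))
p=s['tcp_pos']; a=r.camera('side')[:,:,::-1]; b=r.camera('top')[:,:,::-1]
A=a[90:215,110:260]; B=b[180:270,120:228]
for n in('side','top'): print(proj(n,[p+[0,0,-.022],[.472,.378,.037]]))
cv2.imwrite('pics/above.png',cv2.convertScaleAbs(np.hstack([cv2.resize(A,(400,333),interpolation=2),cv2.resize(B,(400,333),interpolation=2)]),alpha=2))
```

```text
t 2.1 tcp [0.4696 0.3807 0.0983] slide [0.0683 0.003  0.0021] ang [-0.   -0.06 -0.  ] jaw [-0.244 -0.97   0.   ] q6 0.39 f [ 0.37 -0.34  1.3 ] w 0.0853
[[180.73609572 147.70423776]
 [183.08192714 157.76212924]]
[[162.86189787 231.10949591]
 [165.70346361 230.52616194]]
```

View pics/above.png

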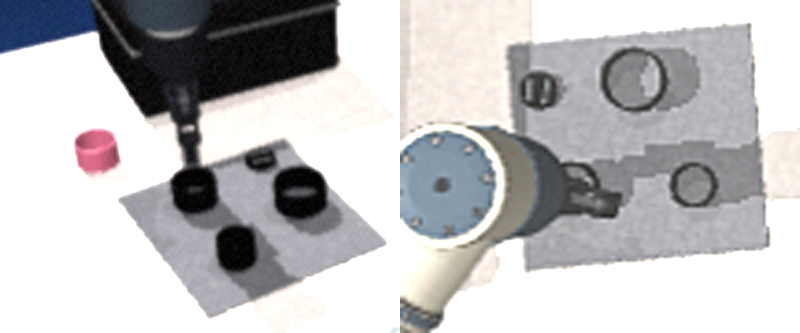

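The gripper is over the medium hood, with the fingers just behind it in the side view at about (188,165 of crop). I'll descend with a small lateral correction and then close.

Request:
carry_out(hand=[1,1,1,1,1,1,1,1,1], slide=[[0.006,0.003,0.002],[0.012,0,0],[0.012,0,0],[0.012,0,0],[0.012,0,0],[0.008,0,0],[0.004,0,0],[0,0,0],[0,0,0]], angular=[[0,0,0],[0,0,0],[0,0,0],[0,0,0],[0,0,0],[0,0,0],[0,0,0],[0,0,0],[0,0,0]])

```text
t: 2.95
tcp_pos: [0.4775, 0.3799, 0.0364]
ee_rot: [0.434, 0.563, 0.436, -0.552]
force: [0.8, 0.6, 0.3]
grip_width: 0.0853
```

Run:
```python
from h import *
go((.472,.378,.030))
```

```text
t 2.95 tcp [0.4775 0.3799 0.0364] slide [ 0.0063 -0.0049  0.0033] ang [-0.   -0.79 -0.42] jaw [-0.245 -0.97   0.   ] q6 0.39 f [0.77 0.56 0.31] w 0.0853
```

Request:
carry_out(hand=[1,1,1,1], slide=[[0.003,-0.005,0.003],[0.003,0,0],[0,0,0],[0,0,0]], angular=[[0,-0.8,-0.4],[0,0,0],[0,0,0],[0,0,0]])

```text
t: 3.28
tcp_pos: [0.4723, 0.3791, 0.0319]
ee_rot: [0.435, 0.559, 0.435, -0.557]
force: [0.8, 0.7, -0.2]
grip_width: 0.0856
```

Run:
```python
from h import *
go((.472,.378,.030))
r.camera('side')
go((.472,.378,.030))
```

```text
t 3.28 tcp [0.4723 0.3791 0.0319] slide [ 0.0019 -0.      0.0011] ang [-0.   -0.09 -0.07] jaw [-0.244 -0.97   0.   ] q6 0.39 f [ 0.78  0.74 -0.18] w 0.0856
t 3.33 tcp [0.4723 0.3791 0.0319] slide [ 0.0019 -0.      0.0011] ang [-0.   -0.1  -0.08] jaw [-0.244 -0.97   0.   ] q6 0.39 f [ 0.05 -0.08 -0.47] w 0.0853
```

Request:
carry_out(hand=[0,0,0,0,0,0,0,0,0,0,0,0], slide=[[0.002,0,0.001],[0,0,0],[0,0,0],[0,0,0],[0,0,0],[0,0,0],[0,0,0],[0,0,0],[0,0,0],[0,0,0],[0,0,0],[0,0,0]], angular=[[0,0,0],[0,0,0],[0,0,0],[0,0,0],[0,0,0],[0,0,0],[0,0,0],[0,0,0],[0,0,0],[0,0,0],[0,0,0],[0,0,0]], force=30)

```text
t: 4.33
tcp_pos: [0.4723, 0.3784, 0.0307]
ee_rot: [0.435, 0.559, 0.435, -0.556]
force: [0.2, -0.4, -0.4]
grip_width: 0.0557
```

Opening is 55.7 mm, which is the medium hood's diameter. Lifting.

Request:
carry_out(hand=[0,0,0,0,0,0,0,0,0,0,0,0,0,0], slide=[[-0.005,0,0],[-0.01,0,0],[-0.016,0,0],[-0.018,0,0],[-0.018,0,0],[-0.018,0,0],[-0.018,0,0],[-0.018,0,0],[-0.018,0,0],[-0.018,0,0],[-0.016,0,0],[-0.01,0,0],[0,0,0],[0,0,0]], angular=[[0,0,0],[0,0,0],[0,0,0],[0,0,0],[0,0,0],[0,0,0],[0,0,0],[0,0,0],[0,0,0],[0,0,0],[0,0,0],[0,0,0],[0,0,0],[0,0,0]])

```text
t: 5.5
tcp_pos: [0.4716, 0.3763, 0.2336]
ee_rot: [0.434, 0.561, 0.435, -0.554]
force: [-0.1, -0.6, -1.1]
grip_width: 0.0559
```

Run:
```python
from h import *
go((.538,-.273,.22))
```

```text
t 5.5 tcp [0.4716 0.3763 0.2336] slide [0.0101 0.2231 0.6135] ang [-0.   -0.45 -0.33] jaw [-0.245 -0.97   0.   ] q6 0.39 f [-0.09 -0.62 -1.15] w 0.0559
```

Request:
carry_out(hand=[0,0,0,0,0,0,0,0,0,0,0,0,0,0,0,0,0,0], slide=[[0,0.003,0.008],[0,0.006,0.016],[0,0.0075,0.0205],[0,0.0075,0.0205],[0,0.0075,0.0205],[0,0.0075,0.0205],[0,0.0075,0.0205],[0,0.0075,0.0205],[0,0.0075,0.0205],[0,0.0075,0.0205],[0,0.0075,0.0205],[0,0.0075,0.0205],[0,0.0075,0.0205],[0,0.0075,0.0205],[0,0.0075,0.0205],[0,0.006,0.016],[0,0.003,0.008],[0,0,0]], angular=[[0,-0.4,-0.3],[0,0,0],[0,0,0],[0,0,0],[0,0,0],[0,0,0],[0,0,0],[0,0,0],[0,0,0],[0,0,0],[0,0,0],[0,0,0],[0,0,0],[0,0,0],[0,0,0],[0,0,0],[0,0,0],[0,0,0]])

```text
t: 7.0
tcp_pos: [0.4959, 0.0153, 0.2184]
ee_rot: [-0.431, -0.544, -0.437, 0.572]
force: [-0.2, 0.3, -0.8]
grip_width: 0.0559
```

Run:
```python
from h import *
go((.538,-.273,.22))
```

```text
t 7.0 tcp [0.4959 0.0153 0.2184] slide [0.0022 0.1116 0.2692] ang [-0.02  1.54  1.79] jaw [-0.245 -0.97   0.   ] q6 0.97 f [-0.23  0.28 -0.8 ] w 0.0559
```

Request:
carry_out(hand=[0,0,0,0,0,0,0,0,0,0,0,0,0,0,0,0], slide=[[0,0.004,0.008],[0,0.006,0.016],[0,0.009,0.0205],[0,0.009,0.0205],[0,0.009,0.0205],[0,0.009,0.0205],[0,0.009,0.0205],[0,0.009,0.0205],[0,0.009,0.0205],[0,0.009,0.0205],[0,0.009,0.0205],[0,0.009,0.0205],[0,0.006,0.016],[0,0.003,0.008],[0,0,0],[0,0,0]], angular=[[0,1.5,1.8],[0,0,0],[0,0,0],[0,0,0],[0,0,0],[0,0,0],[0,0,0],[0,0,0],[0,0,0],[0,0,0],[0,0,0],[0,0,0],[0,0,0],[0,0,0],[0,0,0],[0,0,0]])

```text
t: 8.33
tcp_pos: [0.5382, -0.2598, 0.2074]
ee_rot: [-0.431, -0.553, -0.442, 0.56]
force: [-0.6, 0.1, 0.1]
grip_width: 0.0563
```

Run:
```python
from h import *
go((.538,-.273,.16))
```

```text
t 8.33 tcp [ 0.5382 -0.2598  0.2074] slide [0.0473 0.0038 0.013 ] ang [ 0.   -0.14  1.08] jaw [-0.238 -0.971  0.   ] q6 1.52 f [-0.62  0.07  0.11] w 0.0563
```

Request:
carry_out(hand=[0,0,0,0,0,0,0], slide=[[0.008,0.002,0.005],[0.014,0.002,0.005],[0.014,0,0.003],[0.012,0,0],[0.008,0,0],[0,0,0],[0,0,0]], angular=[[0,0,1],[0,0,0],[0,0,0],[0,0,0],[0,0,0],[0,0,0],[0,0,0]])

```text
t: 8.92
tcp_pos: [0.54, -0.2653, 0.1504]
ee_rot: [0.438, 0.556, 0.439, -0.553]
force: [0.3, 0.5, 0.5]
grip_width: 0.0559
```

Run:
```python
from h import *
s=go((.538,-.273,.1217))
p=s['tcp_pos']; a=r.camera('side')[:,:,::-1]; b=r.camera('top')[:,:,::-1]
cv2.imwrite('pics/s2.png',a); cv2.imwrite('pics/t2.png',b)
for n in('side','top'): print(proj(n,[p+[0,0,-.0277],p+[0,0,.0063],[.538,-.273,.084]]).round(1).tolist())
A=a[215:345,235:385]; B=b[160:265,290:411]
cv2.imwrite('pics/over.png',cv2.convertScaleAbs(np.hstack([cv2.resize(A,(400,347),interpolation=2),cv2.resize(B,(400,347),interpolation=2)]),alpha=2))
```

```text
t 8.92 tcp [ 0.54   -0.2653  0.1504] slide [ 0.0287 -0.0001  0.0081] ang [-0.   -0.26 -0.06] jaw [-0.231 -0.973  0.   ] q6 1.54 f [0.33 0.46 0.53] w 0.0559
[[312.2, 273.2], [313.6, 263.3], [311.8, 286.7]]
[[338.0, 210.5], [339.8, 210.0], [338.1, 211.6]]
```

View pics/over.png

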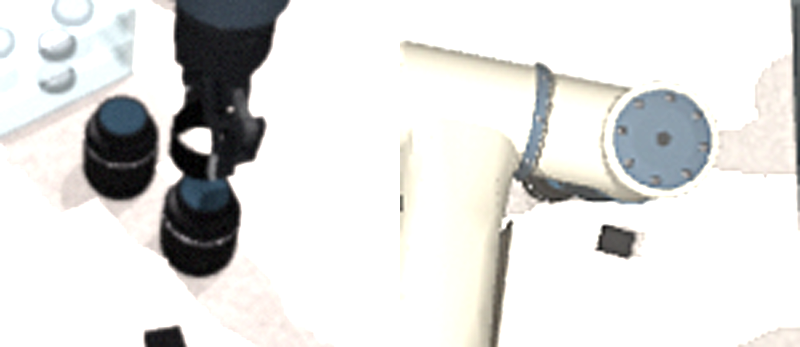

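The hood is above the lens but partly hidden by a finger, and the light opening is larger than it was on the pad. I'll enlarge the side view to check for tilt.

Run:
```python
from h import *
p=r.state()['tcp_pos']; a=cv2.imread('pics/s2.png')
x0,y0,f=285,235,10
A=cv2.convertScaleAbs(cv2.resize(a[y0:y0+60,x0:x0+60],None,fx=f,fy=f,interpolation=2),alpha=3)
th=np.linspace(0,2*np.pi,60)
for z,c in((-.0277,(0,0,255)),(.0063,(0,255,0))):
    for R in(.028,.0255):
        P=p+np.c_[R*np.cos(th),R*np.sin(th),0*th+z]
        q=((proj('side',P)-[x0-.5,y0-.5])*f).astype(int); cv2.polylines(A,[q],True,c,1)
q=((proj('side',np.array([.538,-.273,.084])+np.c_[.0245*np.cos(th),.0245*np.sin(th),0*th])-[x0-.5,y0-.5])*f).astype(int); cv2.polylines(A,[q],True,(255,255,0),1)
cv2.imwrite('pics/z2.png',A)
```

```text
(no output)
```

View pics/z2.png

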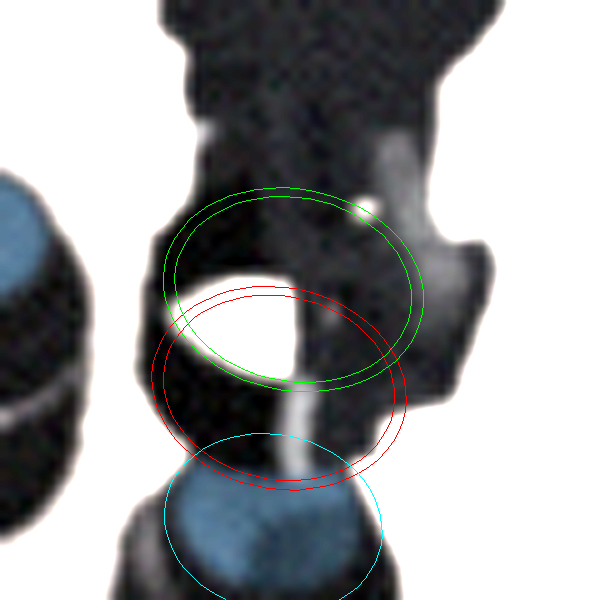

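```bash
cat > tilt.py <<'E'
from h import *
import sys
s=go((.5385,-.274,.1217)); p=s['tcp_pos']
a=np.mean([r.camera('side') for _ in range(3)],0).mean(2); cv2.imwrite('pics/'+sys.argv[1],r.camera('side')[:,:,::-1])
th=np.linspace(0,2*np.pi,720)
def row(R,z,col,near):
    q=proj('side',p+np.c_[R*np.cos(th),R*np.sin(th),0*th+z]); i=np.abs(q[:,0]-col)<.3; return (q[i,1].max() if near else q[i,1].min()).round(2)
q=proj('side',[p])[0]
for c in range(int(q[0])-9,int(q[0])+1):
    v=a[:,c]; r0=int(row(.0255,-.0277,c,0))-6
    print(c,'pred farBotIn %.1f nearTopIn %.1f nearTopOut %.1f nearBotOut %.1f'%(row(.0255,-.0277,c,0),row(.0255,.0063,c,1),row(.028,.0063,c,1),row(.028,-.0277,c,1)),'from',r0,v[r0:r0+30].astype(int).tolist())
E
python3 tilt.py s3.png
```

```text
t 9.02 tcp [ 0.5402 -0.2655  0.1509] slide [0.0291 0.0002 0.0088] ang [-0.   -0.26 -0.11] jaw [-0.231 -0.973  0.   ] q6 1.54 f [-0.16 -0.11 -0.69] w 0.0557
304 pred farBotIn 266.1 nearTopIn 268.1 nearTopOut 269.6 nearBotOut 280.5 from 260 [1, 2, 2, 21, 72, 119, 136, 132, 103, 54, 16, 2, 0, 3, 3, 3, 1, 2, 4, 19, 25, 25, 33, 34, 36, 38, 40, 40, 39, 34]
305 pred farBotIn 265.5 nearTopIn 269.1 nearTopOut 270.4 nearBotOut 281.1 from 259 [4, 1, 2, 9, 50, 108, 134, 138, 137, 131, 93, 41, 7, 3, 2, 4, 2, 2, 1, 2, 3, 8, 26, 34, 36, 36, 37, 40, 41, 40]
306 pred farBotIn 265.0 nearTopIn 270.0 nearTopOut 271.1 nearBotOut 281.7 from 258 [2, 3, 1, 1, 20, 82, 138, 147, 138, 135, 134, 117, 70, 23, 1, 0, 1, 3, 1, 3, 5, 2, 7, 24, 33, 36, 36, 38, 39, 40]
307 pred farBotIn 264.6 nearTopIn 270.6 nearTopOut 271.8 nearBotOut 282.2 from 258 [1, 2, 3, 2, 31, 117, 177, 176, 149, 136, 134, 132, 107, 56, 12, 4, 3, 1, 5, 2, 4, 1, 4, 18, 29, 36, 36, 36, 36, 38]
308 pred farBotIn 264.3 nearTopIn 271.2 nearTopOut 272.2 nearBotOut 282.6 from 258 [2, 3, 4, 2, 43, 154, 198, 199, 175, 149, 139, 152, 152, 99, 28, 5, 3, 4
[... 365 characters left out ...]
199, 197, 197, 190, 132, 50, 8, 3, 3, 1, 3, 3, 0, 1, 6, 21, 31, 33, 36, 36, 35]
311 pred farBotIn 264.0 nearTopIn 272.3 nearTopOut 273.2 nearBotOut 283.3 from 258 [9, 7, 3, 4, 45, 159, 196, 200, 201, 204, 201, 199, 193, 147, 70, 14, 2, 1, 0, 4, 3, 3, 2, 5, 20, 32, 35, 35, 36, 34]
312 pred farBotIn 264.0 nearTopIn 272.5 nearTopOut 273.4 nearBotOut 283.4 from 258 [13, 13, 9, 4, 42, 145, 188, 196, 198, 201, 199, 198, 193, 161, 87, 21, 6, 7, 9, 11, 14, 13, 10, 9, 19, 31, 35, 35, 34, 30]
313 pred farBotIn 264.1 nearTopIn 272.6 nearTopOut 273.6 nearBotOut 283.5 from 258 [13, 15, 13, 13, 29, 101, 152, 170, 174, 179, 179, 176, 167, 139, 80, 34, 30, 34, 37, 39, 39, 40, 38, 30, 27, 32, 35, 35, 29, 23]
```

The profiles put the hood's tilt at about 0.04 rad. The side view has a bias of about +4 mm in y, seen for both hood and lens, so the lens axis is about (0.539, -0.2745). I'll move over it first, then go down.

Request:
carry_out(hand=[0,0,0,0,0,0,0,0], slide=[[0,0,0.003],[0,0,0.003],[0.002,0.001,0.003],[0.006,0,0],[0.006,0,0],[0.003,0,0],[0,0,0],[0,0,0]], angular=[[0,-0.3,0],[0,0,0],[0,0,0],[0,0,0],[0,0,0],[0,0,0],[0,0,0],[0,0,0]])

```text
t: 9.88
tcp_pos: [0.539, -0.2769, 0.1324]
ee_rot: [0.439, 0.556, 0.437, -0.555]
force: [0.2, -0.2, 0.2]
grip_width: 0.0561
```

Run:
```python
from h import *
go((.539,-.2745,.1227))
```

```text
t 9.88 tcp [ 0.539  -0.2769  0.1324] slide [ 0.0097 -0.0006 -0.0023] ang [ 0.    0.07 -0.18] jaw [-0.233 -0.972  0.   ] q6 1.55 f [ 0.2  -0.17  0.21] w 0.0561
```

Request:
carry_out(hand=[0,0,0,0,0,0], slide=[[0.003,-0.0006,-0.0022],[0.003,0,0],[0.002,0,0],[0,0,0],[0,0,0],[0,0,0]], angular=[[0,0,0],[0,0,0],[0,0,0],[0,0,0],[0,0,0],[0,0,0]])

```text
t: 10.38
tcp_pos: [0.539, -0.274, 0.1235]
ee_rot: [0.439, 0.555, 0.437, -0.555]
force: [0.0, 0.3, 0.2]
grip_width: 0.0557
```

```bash
cat > fin.py <<'E'
from h import *
s=go((.539,-.2745,.1227)); p=s['tcp_pos']; a=r.camera('side')[:,:,::-1]
x0,y0,f=280,240,8
A=cv2.convertScaleAbs(cv2.resize(a[y0:y0+75,x0:x0+75],None,fx=f,fy=f,interpolation=2),alpha=3)
th=np.linspace(0,2*np.pi,60); off=np.array([-.0013,.0044,0])  # side-view bias
for c0,z,R,c in((p,p[2]-.0277,.028,(0,0,255)),(p,p[2]+.0063,.028,(0,255,0)),((.539,-.2745,0),.084,.0245,(255,255,0)),((.539,-.2745,0),.060,.034,(255,0,255))):
    P=np.c_[c0[0]+R*np.cos(th),c0[1]+R*np.sin(th),0*th+z]+off
    cv2.polylines(A,[((proj('side',P)-[x0-.5,y0-.5])*f).astype(int)],True,c,1)
cv2.imwrite('pics/fin.png',A)
E
python3 fin.py
```

```text
t 10.38 tcp [ 0.539  -0.274   0.1235] slide [0.0008 0.0001 0.0005] ang [ 0.    0.07 -0.17] jaw [-0.233 -0.973  0.   ] q6 1.55 f [0.03 0.26 0.19] w 0.0557
```

View pics/fin.png

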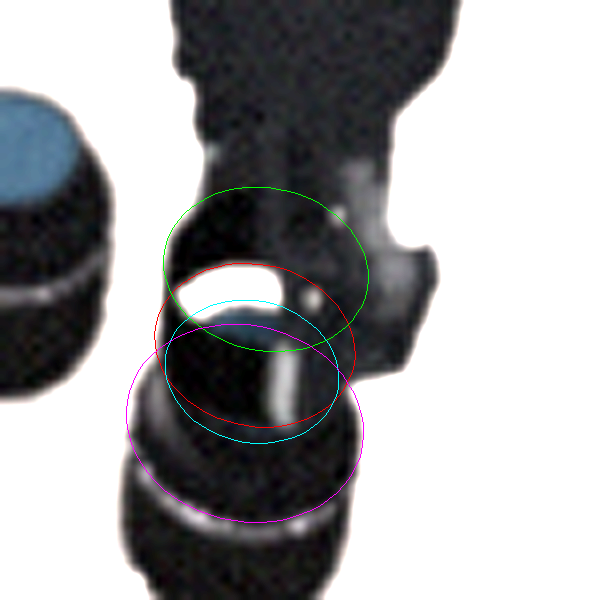

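The hood outline matches its predicted rims. The lens shoulder and glass agree with the estimated axis to about 1 to 2 mm, against a 6 mm tolerance, and there is no contact force. I'm handing in.

Run:
```python
from h import *
s=go((.539,-.2745,.1227)); print(np.abs(s['dq']).max()); print(r.hand_in())
```

```text
t 10.43 tcp [ 0.5391 -0.2741  0.1235] slide [0.0008 0.     0.0004] ang [ 0.    0.08 -0.18] jaw [-0.233 -0.973  0.   ] q6 1.55 f [ 0.23 -0.43  0.99] w 0.0558
0.002412093346222203
the job is handed in; nothing more can be done
None
```

I gripped the 56 mm hood and carried it over the drawer unit. I handed the job in at 10.4 s with the hood held still about 12 mm above the front rim of the right-hand lens. No verdict was reported.

**Last checks:**
- **Grip:** the fingers were open 55.8 mm, which matches the medium hood.
- **Stillness and contact:** joint speeds were at most 0.002 rad/s, and force readings on the tool stayed at noise level, about 1 N. That is too coarse to rule out a 0.5 N touch on the lens, but the estimated 12 mm gap leaves plenty of room.
- **Level:** the tool was within 0.2° of vertical. The hood's own tilt, measured in the side view before the last descent, was about 0.04 rad (limit 0.12).
- **Centring:** about 1–3 mm off the lens axis (limit 6 mm). The arm hid the lens from the top camera, so this rests on the earlier top view and the side view.

**Disagreement:** the side camera read about 4 mm further in +y than the arm and the top view did. I corrected for this, and in the last picture the hood outline matched. The lens shoulder still looked about 1 mm off, and I left that as it was.

I did not separately re-measure whether the other things had moved.

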